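Open the yellow well of the fork-tip box

TASK

The wooden box on the shelf has four wells under three sliding lids and one open space, and I need the spare fork tips under the yellow lid. Slide the red lid fully into the open space, then slide the yellow lid fully into the place the red one left. Slide them inside the rim without lifting them out, leave the blue lid where it is, and let go.

Things in the scene. Friction and masses are not known exactly. Their poses are not given: they have to be found in the camera images.
- tip_box: Brown wooden box, 168 x 168 mm, fixed, any yaw. Origin: centre of underside; x, y along its sides. Its deck, 30 mm up, has 4 lid places at x, y = +-37.5 mm, each over a 46 mm well. A rim 12 mm above the deck encloses 148 x 148 mm; nothing stands between places, lids slide along x or y, 3 mm off the rim, 8 mm apart. At the start (-37.5, -37.5) is open, yellow at (+37.5, +37.5), red and blue on the other two, either way round.
- red_knob (a point): Red plastic lid, loose, 0.08 to 0.17 kg: square plate 67 x 67 x 10 mm with a square knob 22 x 22 x 30 mm tall on its centre, sides parallel. The point is the knob's centre, 15 mm below its top and 15 mm above the plate's top; z up, x and y along the plate's sides. Starts beside the open place.
- yellow_knob (a point): Yellow plastic lid, loose, 0.08 to 0.17 kg: square plate 67 x 67 x 10 mm with a square knob 22 x 22 x 30 mm tall on its centre, sides parallel. The point is the knob's centre, 15 mm below its top and 15 mm above the plate's top; z up, x and y along the plate's sides. Starts diagonally opposite the open place.
- blue_knob (a point): Blue plastic lid, loose, 0.08 to 0.17 kg: square plate 67 x 67 x 10 mm with a square knob 22 x 22 x 30 mm tall on its centre, sides parallel. The point is the knob's centre, 15 mm below its top and 15 mm above the plate's top; z up, x and y along the plate's sides. Starts beside the open place, on the other side from red; it stays there.
Not all that is in view belongs to the job. There is more than one size of the part that bears red_knob; the job needs the middle-sized. What is meant by the part that bears yellow_knob is not pink, and is the larger of those in its own colour.

How it is judged:
On the way, in this order (a step that is already met when the one before it is completed fails the run):
1. the red lid is in the open space while the yellow lid has not yet left its place (x of red_knob in the frame of tip_box between -0.0525 and -0.0225 m and y of red_knob in the frame of tip_box between -0.0525 and -0.0225 m and distance of yellow_knob from where it was at the start of the episode below 0.02 m), for 0.2 s.
2. the yellow lid is in the place the red lid left (x of red_knob in the frame of tip_box between -0.0525 and -0.0225 m and y of red_knob in the frame of tip_box between -0.0525 and -0.0225 m and ((x of yellow_knob in the frame of tip_box between 0.0225 and 0.0525 m and y of yellow_knob in the frame of tip_box between -0.0525 and -0.0225 m) or (x of yellow_knob in the frame of tip_box between -0.0525 and -0.0225 m and y of yellow_knob in the frame of tip_box between 0.0225 and 0.0525 m))), for 0.2 s.
At the end, for the whole second after the job is handed in: The red lid lies in the formerly open place and the yellow lid in the place red left, each within 15 mm of that place's centre along both box axes; the blue lid is within 20 mm of where it was; all three lie flat on the deck (raised under 6 mm, tilted under 0.1 rad) and at rest (all of step 2 and distance of blue_knob from where it was at the start of the episode below 0.02 m and z of each of red_knob, yellow_knob, blue_knob in the frame of tip_box below 0.061 m and angle between each of red_knob, yellow_knob, blue_knob's own z axis and vertical below 0.1 rad and linear speed of each of red_lid, yellow_lid, blue_lid below 0.02 m/s); the robot touches nothing.
It fails at once if the blue lid moved more than 20 mm (distance of blue_knob from where it was at the start of the episode above 0.02 m).
It fails at once if a lid lifted more than 15 mm off the deck (z of any of red_knob, yellow_knob, blue_knob in the frame of tip_box above 0.07 m).
It also fails if it takes over 40 s, if anything falls off the work surface, if the arm or the gripper's body presses on something with over 40 N, if the wrist force passes 120 N, or if a joint passes its speed limit or range.

ROBOT

A 6-joint arm with a two-finger parallel gripper is mounted at the origin on the work surface. World frame = base frame: x ahead of the robot, y to its left, z up, the work surface at z = 0. Lengths are in m, angles in rad, forces in N, time in s.
With the tool pointing down it reaches from about 0.3 to 0.875 m from the base axis. Payload 6.4 kg.
Tool frame: the origin (TCP) lies midway between the tips of the shut fingers; the grasp point (between the pads) lies ctrl.grip_depth behind it (ctrl.grip_depth is the distance from the TCP to the grasp point, in m); x points along the fingers, y is the direction in which the jaws open and shut, and the axes are right-handed (so a half turn about x gives the same grasp; the last joint's range is limited). The gripper opens to 85 mm and grips with 20 to 120 N. Pads are 22 mm wide; open, the fingers measure 114 mm over their backs; the gripper's body (76 mm by 85 mm) begins 54 mm behind the grasp point. The pads swing forward as they close: fully open they stand 13 mm farther back than shut.
Start: joints at [-1.463, 0.181, 1.607, -0, 1.354, -0.206], TCP at [0.178, -0.547, 0.231] pointing down, gripper open.
Joint ranges: [-2.99, 2.99], [-0.89, 2.07], [0.3, 2.58], [-1.14, 4.28], [0, 2.63], [-3.12, 3.12]. Speed limits (rad/s): [2.57, 2.57, 3.01, 3.14, 3.14, 3.14].

INTERFACE

Orientations are given as a unit quaternion [w, x, y, z].
In Python, from bench import ctrl gives the robot as it stands.
- The arm moves only by the tool carry_out, never from a script. Its argument "motion" is one flat list of numbers, 7 for each row, row after row: the turn, a rotation vector about the tool's x, y, z in degrees, then the shift along the tool's x, y, z in m, then the gripper's target within -1 to 1 (shut at 1, half-way at 0, fully open at -1). A call has 1 to 10 rows; each row shifts and turns the pose as measured when the row begins, along the tool's axes as they then stand; what a row does not reach is not made up. A row lasts 1/10 s, in which the tool goes at most 50 mm and 8.59 degrees, less where a joint would pass 70% of its speed; a pose out of reach is approached as far as the arm can. A call with a gripper value outside its range is refused whole. The fingers move at their own pace and stop on an object; the grip force is fixed at half the most. Time passes only in rows, so rows that do not move let the fingers close. It gives the time, the measured TCP pose, the force and the opening at its end, in the units of the state.
- ctrl.get_obs(): the state, without advancing time (a new reading comes with each control period).
- ctrl.camera(name): name is "scene" or "side" or "wrist"; returns the picture (480x640x3 uint8, blue, green, red); there is no depth.
- ctrl.camera_params(name): a dict with "mtx" (3x3 intrinsics, pixels), "k1" (the pictures are not rectified: a ray, as slopes to the right and down, at radius r is drawn at 1 + k1 r^2 times it, then the intrinsics apply), "pose" (4x4, takes a point from camera to world coordinates); the wrist camera has in their place "hand_eye" (4x4, takes a point from camera to tool coordinates, whose origin is the TCP and whose axes are the tool frame's). Camera axes: x right, y down, z forward; pixel columns grow to the right and rows downward; lengths in m; the calibration is good to about 2 mm. A picture is of the moment at which its call begins: read the wrist's pose just before it. camera_params takes no time and is no camera call.
- ctrl.hand_in(): hands the job in, once; it reports no verdict.
Trained networks look in the newest picture that a camera, given by its name, has taken for a name from the list of things; names that differ only in an ending like _2 or _b are one class to them, and where a whole thing is asked for, a point or a joint stands for the part that bears it (a point fixed in the world has none). Each returns a list of dicts, best first, with "conf" (0 to 1); they miss things now and then, are a little off and sometimes report something else, mostly with a low value. They report only what shows in the picture. A call takes as long as a camera call. They do not tell look-alikes from the thing itself.
- ctrl.boxes_of(camera, thing): "point" ([x, y, z] in m, in the coordinates of the camera as it stood for that picture, good to about 4 mm: the middle of the surface that is visible of it).
- ctrl.trace(camera, thing): "pixels" (480x640 bool, what is visible of it).
- ctrl.landmark_of(camera, thing): "point" ([x, y, z] in m, in the coordinates of the camera as it stood for that picture, good to about 4 mm: a listed point, or the origin of a listed thing).
The state is a dict: "time_s": time; "q": joint angles; "dq": joint speeds; "joint_efforts": joint torques, N m; "eef_pos": TCP position; "eef_rot": TCP orientation; "wrist_force": force on the tool from outside, world axes, zero at the start; "torque": the same for the moment, N m; "opening": opening from 0.0 (shut) to 1.0 (fully open).
Only numpy, scipy, OpenCV 4.12 (cv2) and the standard library are available. Lean on these libraries where they do the work, as an engineer would, in place of code of your own. Each camera call takes 0.05 s, during which the arm holds its last target. There are 200 camera calls.

## Working session

There is one attempt and no reset: what is moved stays moved. The work goes in short steps, Python scripts to look and compute and a tool call to move; the robot and the scene stay as the last step left them, time stands still between calls to the robot, and variables do not carry over. Pictures are saved under pics/ and viewed, about 8 in all and at most 12, crops included, and the job is handed in when it is done.

Besides the shell and the picture viewer there is one more tool, called by a JSON object that holds its "api" and its "payload", one argument or row to a line. carry_out: Moves the arm, as the interface text tells. Its arguments: {"type":"object","properties":{"motion":{"type":"array"}},"required":["motion"]}

```bash
mkdir -p pics
cat > h.py <<'E'
import numpy as np, cv2
from bench import ctrl
from scipy.spatial.transform import Rotation as R
def T_tool():
    o=ctrl.get_obs(); T=np.eye(4); q=o["eef_rot"]
    T[:3,:3]=R.from_quat([q[1],q[2],q[3],q[0]]).as_matrix(); T[:3,3]=o["eef_pos"]; return T
def campose(c):
    p=ctrl.camera_params(c)
    return p["pose"] if "pose" in p else T_tool()@p["hand_eye"]
def w(T,p): return (np.asarray(T)@np.r_[p,1])[:3]
E
python3 - <<'E'
from h import *
ims=[]
for c in ["scene","side"]:
    im=ctrl.camera(c); ims.append(im); cv2.imwrite(f"pics/{c}0.png",im)
    T=campose(c)
    for n in ["tip_box","red_knob","yellow_knob","blue_knob"]:
        for f in ("landmark_of","boxes_of"):
            for d in getattr(ctrl,f)(c,n): print(c,n,f,round(d["conf"],2),w(T,d["point"]).round(3))
print(ctrl.get_obs(), ctrl.grip_depth)
E
```

```text
scene tip_box landmark_of 0.73 [0.6  0.03 0.  ]
scene tip_box boxes_of 0.77 [ 0.633 -0.005  0.03 ]
scene red_knob landmark_of 0.84 [0.414 0.05  0.019]
scene red_knob landmark_of 0.69 [ 0.357 -0.064  0.034]
scene red_knob landmark_of 0.67 [0.543 0.041 0.058]
scene red_knob boxes_of 0.93 [ 0.372 -0.068  0.013]
scene red_knob boxes_of 0.7 [0.419 0.047 0.005]
scene red_knob boxes_of 0.59 [0.552 0.035 0.043]
scene yellow_knob landmark_of 0.95 [0.722 0.237 0.025]
scene yellow_knob landmark_of 0.77 [0.613 0.082 0.057]
scene yellow_knob landmark_of 0.73 [0.588 0.227 0.019]
scene yellow_knob boxes_of 0.97 [0.73  0.231 0.007]
scene yellow_knob boxes_of 0.9 [0.597 0.22  0.007]
scene yellow_knob boxes_of 0.77 [0.617 0.076 0.042]
scene blue_knob landmark_of 0.55 [0.647 0.02  0.057]
scene blue_knob boxes_of 0.62 [0.655 0.016 0.041]
side tip_box landmark_of 0.89 [0.6   0.029 0.   ]
side tip_box landmark_of 0.39 [0.546 0.045 0.058]
side tip_box boxes_of 0.57 [0.581 0.067 0.029]
side red_knob landmark_of 0.82 [0.549 0.047 0.057]
side red_knob landmark_of 0.82 [0.416 0.055 0.017]
side red_knob landmar
[... 581 characters left out ...]
 0.03  0.04 ]
{'time_s': 0.9, 'q': array([-1.46328287e+00,  1.80825466e-01,  1.60700433e+00,  5.23915356e-07,
        1.35376789e+00, -2.06309268e-01]), 'dq': array([ 6.96107532e-04, -1.25109624e-03,  1.78248244e-04, -8.68468795e-05,
       -1.17910116e-04,  7.45132319e-05]), 'joint_efforts': array([ 2.53985221e-03, -4.44828629e+01, -3.51679766e+01, -2.44896810e-04,
        5.14084877e-04,  1.99688031e-05]), 'eef_pos': array([ 0.17751464, -0.54693361,  0.23127203]), 'eef_rot': array([ 0.11049654,  0.69842   ,  0.11050008, -0.69841946]), 'wrist_force': array([-0.60507471,  0.26462408, -0.0275333 ]), 'torque': array([ 0.03274162,  0.02383597, -0.00027696]), 'opening': 1.001239022294301} 0.0187
```

View pics/scene0.png

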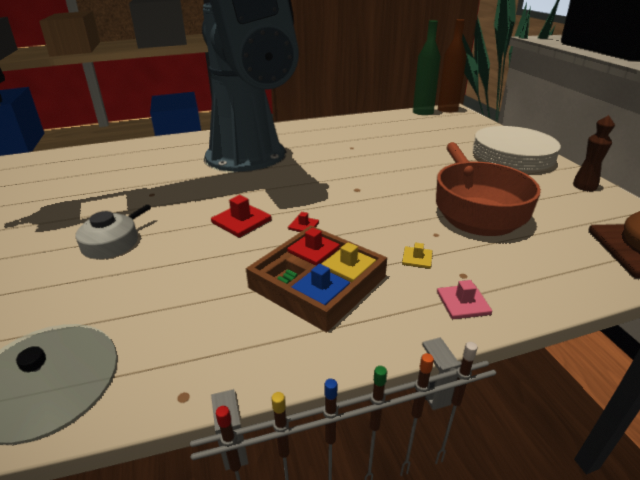

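View pics/side0.png

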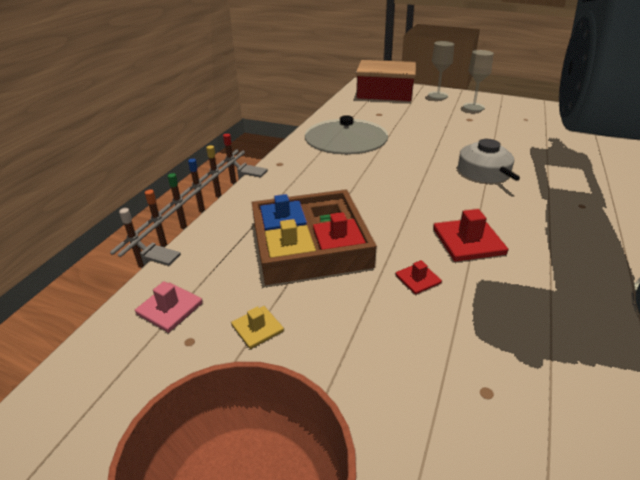

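Candidates in the scene picture:
- **Red:** (240,213) is large and on the table, (304,222) is small, and (315,243) is in the box and mid-sized. The one in the box fits.
- **Yellow:** (350,258) is in the box and larger, (418,255) is smaller, and (465,297) is pink. The one in the box fits.

I'll confirm this in a crop and work out the approach.

```bash
cat >> h.py <<'E'
def plan(xy,z,yaw):
    "errors to target TCP pose, tool down, jaw axis (tool y) at yaw (mod pi): turn about tool x (deg), shift in tool axes now, shift in axes after turn"
    T=T_tool(); Rm=T[:3,:3]; a=np.arctan2(Rm[1,1],Rm[0,1]); d=(yaw-a+np.pi/2)%np.pi-np.pi/2
    dw=np.r_[xy,z]-T[:3,3]; tx=-np.degrees(d)  # tool x points down
    R2=R.from_rotvec([0,0,d]).as_matrix()@Rm
    print("pos",T[:3,3].round(4),"jaw yaw",np.degrees(a).round(2),"down",Rm[:,0].round(3),"turn",tx.round(2),"shift",(Rm.T@dw).round(4),"after turn",(R2.T@dw).round(4))
E
python3 - <<'E'
from h import *
im=cv2.imread("pics/scene0.png")[170:330,200:500]
cv2.imwrite("pics/crop.png",cv2.resize(im,None,fx=2.6,fy=2.6,interpolation=cv2.INTER_CUBIC))
plan([.56,.03],.23,np.radians(120)); print(ctrl.camera_params("wrist"))
E
```

```text
pos [ 0.1775 -0.5469  0.2313] jaw yaw -72.02 down [-0.  0. -1.] turn -12.02 shift [ 0.0013 -0.4307 -0.5419] after turn [ 0.0013 -0.3084 -0.6197]
{'mtx': array([[420.83312904,   0.        , 322.11220782],
       [  0.        , 420.83312904, 241.21638817],
       [  0.        ,   0.        ,   1.        ]]), 'k1': 0.008819060764083586, 'hand_eye': array([[-1.46241238e-03, -2.66265000e-01,  9.63898756e-01,
        -1.41781292e-01],
       [ 9.99998764e-01,  1.67705671e-04,  1.56350936e-03,
         1.29008530e-04],
       [-5.77959107e-04,  9.63899850e-01,  2.66264426e-01,
        -6.75194413e-02],
       [ 0.00000000e+00,  0.00000000e+00,  0.00000000e+00,
         1.00000000e+00]])}
```

View pics/crop.png

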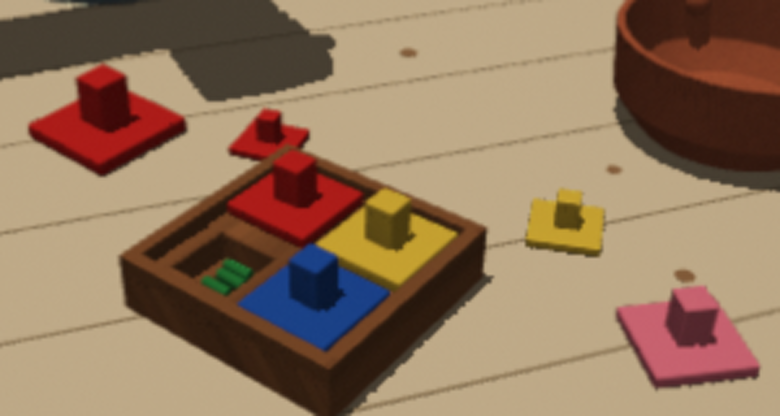

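The crop confirms it. The red and yellow lids in the box are the ones meant, and red sits between the open place (crop 230,270) and yellow. Moving over.

{"api": "carry_out", "payload": {
  "motion": [-6, 0, 0, 0, 0, 0, -0.1, -6, 0, 0, 0, 0, 0, -0.1, 0, 0, 0, 0, -0.022, -0.0445, -0.1, 0, 0, 0, 0, -0.022, -0.0445, -0.1, 0, 0, 0, 0, -0.022, -0.0445, -0.1, 0, 0, 0, 0, -0.022, -0.0445, -0.1, 0, 0, 0, 0, -0.022, -0.0445, -0.1, 0, 0, 0, 0, -0.022, -0.0445, -0.1, 0, 0, 0, 0, -0.022, -0.0445, -0.1, 0, 0, 0, 0, -0.022, -0.0445, -0.1]
}}

```text
time_s: 1.9
eef_pos: [0.396, -0.2149, 0.2311]
eef_rot: [0.184, 0.684, 0.18, -0.683]
wrist_force: [0.3, -0.3, 0.1]
opening: 0.547
```

```bash
python3 -c "
from h import *
plan([.56,.03],.23,np.radians(120));print(ctrl.get_obs()['opening'])"
```

```text
pos [ 0.396  -0.2149  0.2311] jaw yaw -60.19 down [ 0.002 -0.005 -1.   ] turn -0.19 shift [ 0.0004 -0.131  -0.2641] after turn [ 0.0004 -0.1301 -0.2645]
0.5470824994159519
```

{"api": "carry_out", "payload": {
  "motion": [0, 0, 0, 0, -0.022, -0.044, -0.1, 0, 0, 0, 0, -0.022, -0.044, -0.1, 0, 0, 0, 0, -0.022, -0.044, -0.1, 0, 0, 0, 0, -0.022, -0.044, -0.1, 0, 0, 0, 0, -0.022, -0.044, -0.1, 0, 0, 0, 0, -0.022, -0.044, -0.1, 0, 0, 0, 0, 0, 0, -0.1, 0, 0, 0, 0, 0, 0, -0.1]
}}

```text
time_s: 2.7
eef_pos: [0.5628, 0.042, 0.2323]
eef_rot: [0.188, 0.685, 0.182, -0.68]
wrist_force: [0.2, -0.1, -0.4]
opening: 0.547
```

```bash
cat > look.py <<'E'
from h import *
import sys
T=campose("wrist"); im=ctrl.camera("wrist"); cv2.imwrite(f"pics/{sys.argv[1]}.png",im)
for n in ["tip_box","red_knob","yellow_knob","blue_knob"]:
    for d in ctrl.landmark_of("wrist",n): print(n,round(d["conf"],2),w(T,d["point"]).round(4))
Ti=np.linalg.inv(T); p=ctrl.camera_params("wrist")
# plate edge angle of each lid, seen on the plate tops (z=.04)
for n in ["red_knob","yellow_knob","blue_knob"]:
    for d in ctrl.trace("wrist",n):
        m=d["pixels"].astype(np.uint8); c=max(cv2.findContours(m,0,2)[0],key=cv2.contourArea).reshape(-1,1,2).astype(float)
        K=p["mtx"]; u=(c.reshape(-1,2)-K[[0,1],2])/K[0,0]; u/=1+p["k1"]*(u**2).sum(1,keepdims=True)
        r=np.c_[u,np.ones(len(u))]@T[:3,:3].T; P=T[:3,3]+r*((.04-T[2,3])/r[:,2:])
        print(n,round(d["conf"],2),"rect on z=.04:",cv2.minAreaRect((P[:,:2]*1000).astype(np.float32)))
E
python3 look.py w1; python3 -c "
from h import *
plan([.546,.044],.23,np.radians(120))"
```

```text
tip_box 0.78 [0.5982 0.0294 0.003 ]
red_knob 0.94 [0.5466 0.0414 0.0552]
yellow_knob 0.86 [0.6089 0.0852 0.0577]
yellow_knob 0.69 [0.5855 0.2264 0.0182]
blue_knob 0.9 [0.651  0.0227 0.0514]
red_knob 0.91 rect on z=.04: ((443.0624694824219, 78.98416137695312), (12.817767143249512, 34.554874420166016), 66.30036163330078)
red_knob 0.75 rect on z=.04: ((547.3853149414062, 40.597084045410156), (68.44034576416016, 68.02460479736328), 34.26070785522461)
yellow_knob 0.85 rect on z=.04: ((592.9321899414062, 211.11520385742188), (47.839813232421875, 47.98997116088867), 58.12083053588867)
blue_knob 0.63 rect on z=.04: ((650.4178466796875, 22.30883026123047), (67.05123138427734, 66.77001190185547), 34.66537857055664)
pos [0.5625 0.0399 0.2328] jaw yaw -59.96 down [ 0.01  -0.006 -1.   ] turn 0.04 shift [ 0.0026 -0.0118  0.0123] after turn [ 0.0026 -0.0118  0.0123]
```

View pics/w1.png

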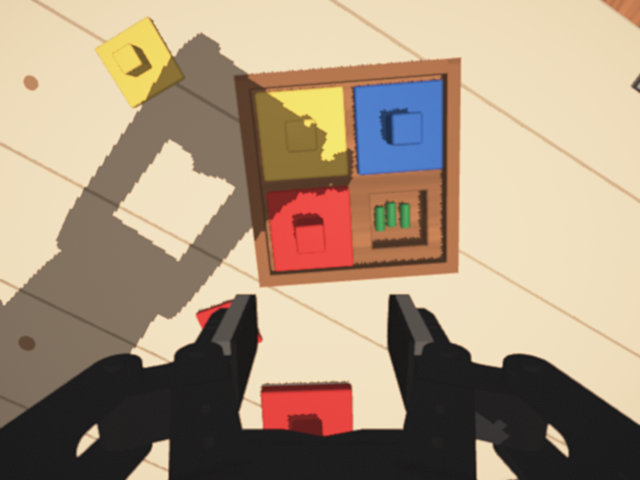

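The wrist picture shows the box upright in view. Red is at (311,235), yellow at (300,135), blue at (405,127), and the open place with green tips is at (395,215). The box yaw comes out at about 34.5°. Aligning over red next.

```bash
cat >> h.py <<'E'
def full(xy,z,yaw=np.radians(-55.5)):
    T=T_tool(); Rm=T[:3,:3]; y=np.array([np.cos(yaw),np.sin(yaw),0]); x=np.array([0,0,-1.]); G=np.c_[x,y,np.cross(x,y)]
    dw=np.r_[xy,z]-T[:3,3]
    o=ctrl.get_obs(); print("t",round(o["time_s"],2),"open",round(o["opening"],3),"F",o["wrist_force"].round(1),"pos",T[:3,3].round(4),"rotvec",np.degrees(R.from_matrix(Rm.T@G).as_rotvec()).round(2),"shift now",(Rm.T@dw).round(4),"in goal axes",(G.T@dw).round(4))
C=np.array([.5989,.0316]); A=np.radians(34.5); U=np.array([np.cos(A),np.sin(A)]); V=np.array([-U[1],U[0]])
def place(a,b): return C+.0375*(a*U+b*V)
E
python3 -c "
from h import *
print(place(-1,1),place(-1,-1),place(1,1)); full(place(-1,1),.045)"
```

```text
[0.54675503 0.0412645 ] [ 0.5892355  -0.02054497] [0.6085645  0.08374497]
t 3.1 open 0.549 F [-0.6  0.1  0.1] pos [0.5625 0.0399 0.2328] rotvec [-4.45 -0.28 -0.6 ] shift now [ 0.1877 -0.011   0.014 ] in goal axes [ 0.1878 -0.01    0.0123]
```

{"api": "carry_out", "payload": {
  "motion": [-4.45, -0.28, -0.6, 0, -0.011, 0.014, -0.1, 0, 0, 0, 0, 0, 0, -0.1, 0, 0, 0, 0.035, 0, 0, -0.1, 0, 0, 0, 0.035, 0, 0, -0.1, 0, 0, 0, 0.03, 0, 0, -0.1, 0, 0, 0, 0, 0, 0, -0.1, 0, 0, 0, 0, 0, 0, -0.1]
}}

```text
time_s: 3.8
eef_pos: [0.5491, 0.0383, 0.134]
eef_rot: [0.207, 0.68, 0.204, -0.673]
wrist_force: [0.7, 0.2, 0.5]
opening: 0.548
```

```bash
python3 -c "
from h import *
full(place(-1,1),.045)"; python3 look.py w2|grep -v rect
```

```text
t 3.8 open 0.548 F [0.7 0.2 0.5] pos [0.5491 0.0383 0.134 ] rotvec [-0.68 -0.43 -0.42] shift now [ 0.0889 -0.0044  0.001 ] in goal axes [ 0.089  -0.0037  0.0003]
tip_box 0.66 [0.6079 0.0821 0.0563]
tip_box 0.6 [5.968e-01 3.040e-02 5.000e-04]
red_knob 0.81 [0.5484 0.0398 0.0532]
yellow_knob 0.63 [0.608  0.0853 0.0544]
blue_knob 0.82 [0.6531 0.0221 0.0536]
```

{"api": "carry_out", "payload": {
  "motion": [-0.7, -0.4, -0.4, 0.03, -0.004, 0.001, -0.1, 0, 0, 0, 0.025, 0, 0, -0.1, 0, 0, 0, 0, 0, 0, -0.1, 0, 0, 0, 0, 0, 0, -0.1]
}}

```text
time_s: 4.6
eef_pos: [0.5489, 0.0413, 0.0814]
eef_rot: [0.212, 0.678, 0.209, -0.673]
wrist_force: [0.2, -0.3, 0.5]
opening: 0.549
```

```bash
python3 -c "
from h import *
full(place(-1,1),.045)"; python3 look.py w3|grep knob
```

```text
t 4.6 open 0.549 F [ 0.2 -0.3  0.5] pos [0.5489 0.0413 0.0814] rotvec [ 0.14 -0.33 -0.3 ] shift now [ 0.0364 -0.0013  0.002 ] in goal axes [ 0.0364 -0.0012  0.0018]
red_knob 0.78 [0.5471 0.0384 0.055 ]
red_knob 0.49 [0.4175 0.0617 0.0202]
yellow_knob 0.83 [0.6083 0.0819 0.0543]
red_knob 0.98 rect on z=.04: ((548.0313110351562, 41.375770568847656), (67.62726593017578, 66.39820861816406), 34.498924255371094)
red_knob 0.51 rect on z=.04: ((423.8052062988281, 56.88188171386719), (8.141826629638672, 12.464444160461426), 55.27617645263672)
yellow_knob 0.9 rect on z=.04: ((578.0570068359375, 186.2088623046875), (15.21689510345459, 44.11524200439453), 35.1038932800293)
yellow_knob 0.79 rect on z=.04: ((608.880126953125, 84.11306762695312), (66.1258773803711, 66.21116638183594), 34.6656494140625)
blue_knob 0.82 rect on z=.04: ((649.6861572265625, 23.3355712890625), (65.99175262451172, 67.72496032714844), 34.57478713989258)
```

View pics/w3.png

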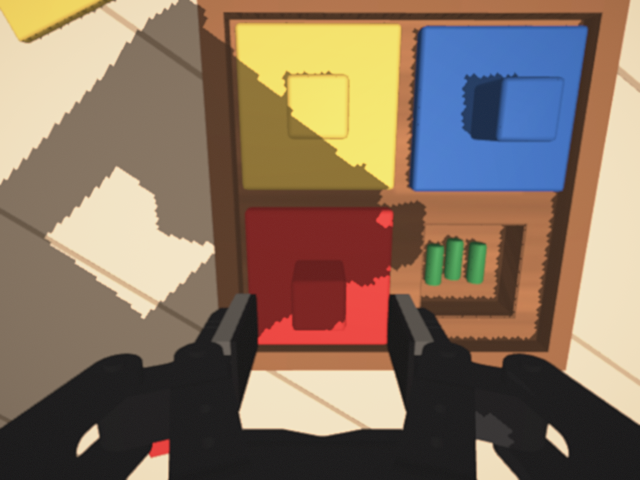

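The red knob at (320,295) lies midway between the pads at (245,310) and (400,310), and the jaws are square to it. Descending and closing.

{"api": "carry_out", "payload": {
  "motion": [0, -0.3, -0.3, 0.02, -0.001, 0.001, -0.1, 0, 0, 0, 0.014, 0, 0, -0.1, 0, 0, 0, 0, 0, 0, -0.1, 0, 0, 0, 0, 0, 0, 1, 0, 0, 0, 0, 0, 0, 1, 0, 0, 0, 0, 0, 0, 1, 0, 0, 0, 0, 0, 0, 1, 0, 0, 0, 0, 0, 0, 1]
}}

```text
time_s: 5.8
eef_pos: [0.55, 0.0413, 0.0495]
eef_rot: [0.211, 0.677, 0.21, -0.673]
wrist_force: [-0.8, 0.2, -0.5]
opening: 0.243
```

```bash
python3 -c "
from h import *
full(place(-1,-1),.045)"
```

```text
t 5.8 open 0.243 F [-0.8  0.2 -0.5] pos [0.55   0.0413 0.0495] rotvec [ 0.15 -0.27 -0.22] shift now [0.0048 0.0731 0.0029] in goal axes [0.0045 0.0732 0.0027]
```

{"api": "carry_out", "payload": {
  "motion": [0, 0, 0, 0, 0.013, 0.0002, 1, 0, 0, 0, 0, 0.013, 0.0002, 1, 0, 0, 0, 0, 0.013, 0.0002, 1, 0, 0, 0, 0, 0.013, 0.0002, 1, 0, 0, 0, 0, 0, 0, 1]
}}

```text
time_s: 6.3
eef_pos: [0.5824, -0.0069, 0.0502]
eef_rot: [0.212, 0.678, 0.209, -0.673]
wrist_force: [-0.2, -0.3, -1.3]
opening: 0.244
```

```bash
python3 -c "
from h import *
full(place(-1,-1),.045)"
```

```text
t 6.3 open 0.244 F [-0.2 -0.3 -1.3] pos [ 0.5824 -0.0069  0.0502] rotvec [ 0.13 -0.32 -0.31] shift now [0.0052 0.0151 0.0021] in goal axes [0.0052 0.0151 0.0021]
```

{"api": "carry_out", "payload": {
  "motion": [0, 0, 0, 0.0005, 0.01, 0.0005, 1, 0, 0, 0, 0, 0.004, 0, 1, 0, 0, 0, 0, 0, 0, 1]
}}

```text
time_s: 6.6
eef_pos: [0.5904, -0.0203, 0.0492]
eef_rot: [0.211, 0.677, 0.209, -0.673]
wrist_force: [0.2, -0.3, -1.2]
opening: 0.243
```

```bash
python3 -c "
from h import *
full(place(-1,-1),.045)"
```

```text
t 6.6 open 0.243 F [ 0.2 -0.3 -1.2] pos [ 0.5904 -0.0203  0.0492] rotvec [ 0.06 -0.29 -0.26] shift now [ 0.0042 -0.0005  0.0011] in goal axes [ 0.0042 -0.0005  0.0011]
```

Red is at the open place. Releasing, rising, and moving over to yellow.

{"api": "carry_out", "payload": {
  "motion": [0, 0, 0, 0, 0, 0, -0.1, 0, 0, 0, 0, 0, 0, -0.1, 0, 0, 0, 0, 0, 0, -0.1, 0, 0, 0, -0.03, 0, 0, -0.1, 0, 0, 0, -0.03, 0, 0, -0.1, 0, 0, 0, 0, -0.025, -0.025, -0.1, 0, 0, 0, 0, -0.025, -0.025, -0.1, 0, 0, 0, 0, -0.025, -0.025, -0.1, 0, 0, 0, 0, 0, 0, -0.1]
}}

```text
time_s: 7.5
eef_pos: [0.6092, 0.0888, 0.113]
eef_rot: [0.21, 0.678, 0.209, -0.673]
wrist_force: [-0.5, -1.5, -0.0]
opening: 0.55
```

```bash
python3 -c "
from h import *
full(place(1,1),.045)"; python3 look.py w4
```

```text
t 7.5 open 0.55 F [-0.5 -1.5 -0. ] pos [0.6092 0.0888 0.113 ] rotvec [ 0.01 -0.39 -0.24] shift now [0.068  0.0035 0.0038] in goal axes [0.068  0.0038 0.0034]
tip_box 0.79 [ 0.5985  0.0325 -0.0023]
red_knob 0.21 [0.5981 0.0329 0.0017]
yellow_knob 0.89 [0.6066 0.0894 0.0575]
yellow_knob 0.71 [0.5865 0.2256 0.0168]
blue_knob 0.86 [0.651  0.0223 0.0532]
red_knob 0.78 rect on z=.04: ((615.8140258789062, -16.65340805053711), (24.615257263183594, 42.81692886352539), 34.46757888793945)
yellow_knob 0.9 rect on z=.04: ((609.7613525390625, 84.7161865234375), (67.82709503173828, 66.70699310302734), 34.40603256225586)
yellow_knob 0.83 rect on z=.04: ((600.7051391601562, 211.6907196044922), (45.478759765625, 46.355682373046875), 58.19776916503906)
blue_knob 0.84 rect on z=.04: ((651.2335815429688, 23.833662033081055), (67.40762329101562, 67.7284164428711), 34.47481155395508)
```

View pics/w4.png

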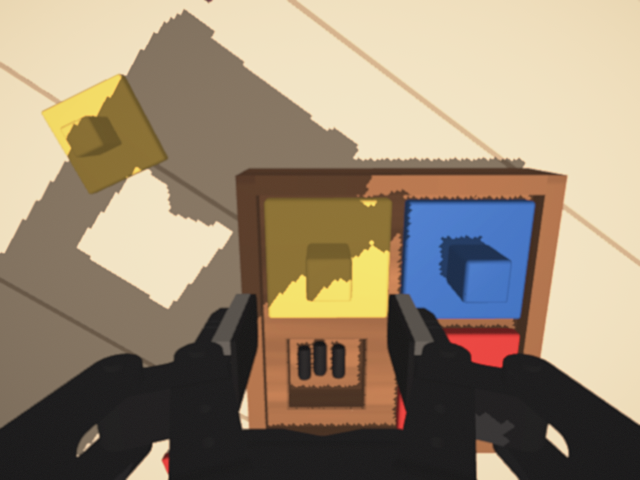

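The red lid now shows under the right finger at (480,345), in the formerly open place. The yellow knob is at (330,270), with blue unmoved. Descending on yellow and gripping.

{"api": "carry_out", "payload": {
  "motion": [0, -0.3, -0.2, 0.025, 0.004, 0.003, -0.1, 0, 0, 0, 0.025, 0, 0, -0.1, 0, 0, 0, 0, 0, 0, -0.1, 0, 0, 0, 0, 0, 0, -0.1]
}}

```text
time_s: 8.3
eef_pos: [0.6102, 0.0755, 0.0628]
eef_rot: [0.207, 0.677, 0.206, -0.675]
wrist_force: [0.2, 0.4, -0.0]
opening: 0.545
```

```bash
python3 -c "
from h import *
full([.6092,.0842],.049)"
```

```text
t 8.3 open 0.545 F [ 0.2  0.4 -0. ] pos [0.6102 0.0755 0.0628] rotvec [-0.53 -0.09 -0.16] shift now [ 0.0138 -0.0078 -0.004 ] in goal axes [ 0.0138 -0.0077 -0.0041]
```

{"api": "carry_out", "payload": {
  "motion": [-0.5, 0, 0, 0, -0.008, -0.004, -0.1, 0, 0, 0, 0, 0, 0, -0.1, 0, 0, 0, 0, 0, 0, -0.1]
}}

```text
time_s: 8.6
eef_pos: [0.6104, 0.0848, 0.0658]
eef_rot: [0.211, 0.677, 0.208, -0.673]
wrist_force: [0.7, 0.6, 0.3]
opening: 0.547
```

```bash
python3 look.py w5|grep yellow; python3 -c "
from h import *
full([.6092,.0842],.049)"
```

```text
yellow_knob 0.81 [0.6064 0.0852 0.0534]
yellow_knob 0.64 [0.5887 0.2233 0.0209]
yellow_knob 0.93 rect on z=.04: ((610.027587890625, 84.6866226196289), (66.94630432128906, 65.92646026611328), 34.44853973388672)
yellow_knob 0.82 rect on z=.04: ((603.3836669921875, 207.7884063720703), (43.33549880981445, 45.21260452270508), 58.48264694213867)
t 9.0 open 0.553 F [-0.4  0.1  0.3] pos [0.6098 0.0844 0.0647] rotvec [-0.06 -0.17 -0.21] shift now [ 0.0156 -0.0002  0.0006] in goal axes [ 0.0157 -0.0002  0.0006]
```

Well aligned. Lowering 15 mm and closing.

{"api": "carry_out", "payload": {
  "motion": [0, 0, 0, 0.014, 0, 0, -0.1, 0, 0, 0, 0, 0, 0, -0.1, 0, 0, 0, 0, 0, 0, -0.1, 0, 0, 0, 0, 0, 0, 1, 0, 0, 0, 0, 0, 0, 1, 0, 0, 0, 0, 0, 0, 1, 0, 0, 0, 0, 0, 0, 1, 0, 0, 0, 0, 0, 0, 1]
}}

```text
time_s: 9.8
eef_pos: [0.6093, 0.0842, 0.0487]
eef_rot: [0.21, 0.676, 0.209, -0.675]
wrist_force: [-0.2, -0.2, -1.3]
opening: 0.246
```

```bash
python3 -c "
from h import *
full(place(-1,1),.049)"
```

```text
t 9.8 open 0.246 F [-0.2 -0.2 -1.3] pos [0.6093 0.0842 0.0487] rotvec [-0.07 -0.1  -0.16] shift now [-0.0005  0.0001  0.0759] in goal axes [-0.0003  0.      0.0759]
```

{"api": "carry_out", "payload": {
  "motion": [0, 0, 0, 0, 0, 0.013, 1, 0, 0, 0, 0, 0, 0.013, 1, 0, 0, 0, 0, 0, 0.013, 1, 0, 0, 0, 0, 0, 0.013, 1, 0, 0, 0, 0, 0, 0, 1]
}}

```text
time_s: 10.3
eef_pos: [0.5648, 0.0537, 0.0489]
eef_rot: [0.21, 0.677, 0.209, -0.674]
wrist_force: [1.0, 0.1, -0.9]
opening: 0.247
```

```bash
python3 -c "
from h import *
full(place(-1,1),.049)"
```

```text
t 10.3 open 0.247 F [ 1.   0.1 -0.9] pos [0.5648 0.0537 0.0489] rotvec [-0.06 -0.2  -0.2 ] shift now [-0.0002  0.0001  0.0219] in goal axes [-0.0001  0.      0.0219]
```

{"api": "carry_out", "payload": {
  "motion": [0, 0, 0, 0, 0, 0.013, 1, 0, 0, 0, 0, 0, 0.007, 1, 0, 0, 0, 0, 0, 0, 1, 0, 0, 0, 0, 0, 0, 1]
}}

```text
time_s: 10.7
eef_pos: [0.5483, 0.0421, 0.0491]
eef_rot: [0.21, 0.677, 0.208, -0.674]
wrist_force: [-0.2, -0.0, -0.6]
opening: 0.244
```

```bash
python3 -c "
from h import *
full(place(-1,1),.049)"
```

```text
t 10.7 open 0.244 F [-0.2 -0.  -0.6] pos [0.5483 0.0421 0.0491] rotvec [-0.13 -0.26 -0.23] shift now [ 0.0001 -0.0002  0.0018] in goal axes [ 0.0001 -0.0002  0.0018]
```

Yellow is within 2 mm of its place. Releasing, rising and backing off to look.

{"api": "carry_out", "payload": {
  "motion": [0, 0, 0, 0, 0, 0, -0.1, 0, 0, 0, 0, 0, 0, -0.1, 0, 0, 0, 0, 0, 0, -0.1, 0, 0, 0, -0.03, 0, 0, -0.1, 0, 0, 0, -0.04, 0, 0, -0.1, 0, 0, 0, -0.04, 0, 0, -0.1, 0, 0, 0, -0.03, 0, 0.02, -0.1, 0, 0, 0, 0, 0, 0, -0.1, 0, 0, 0, 0, 0, 0, -0.1, 0, 0, 0, 0, 0, 0, -0.1]
}}

```text
time_s: 11.7
eef_pos: [0.5325, 0.0321, 0.1938]
eef_rot: [0.21, 0.678, 0.209, -0.673]
wrist_force: [-0.3, -0.4, 0.2]
opening: 0.548
```

```bash
python3 look.py w6
python3 - <<'E'
from h import *
for c in ["scene","side"]:
    ctrl.camera(c)
    for n in ["red_knob","yellow_knob","blue_knob"]:
        for d in ctrl.landmark_of(c,n):
            p=w(campose(c),d["point"]); e=p[:2]-C; print(c,n,round(d["conf"],2),"box xy",(e@U).round(4),(e@V).round(4),"z",p[2].round(3))
full(place(-1,1),.2)
E
```

```text
tip_box 0.9 [ 0.5967  0.0329 -0.0026]
red_knob 0.96 [ 0.59   -0.0208  0.051 ]
red_knob 0.91 [0.416  0.0575 0.0208]
red_knob 0.49 [ 0.5982  0.0321 -0.0017]
yellow_knob 0.69 [0.5468 0.0419 0.0574]
blue_knob 0.59 [0.6538 0.0214 0.0534]
red_knob 0.94 rect on z=.04: ((397.02191162109375, -40.48141098022461), (53.412986755371094, 83.97647094726562), 31.93153190612793)
red_knob 0.75 rect on z=.04: ((588.3541870117188, -21.665428161621094), (67.25733184814453, 68.12865447998047), 35.235565185546875)
red_knob 0.75 rect on z=.04: ((437.9669189453125, 61.5277099609375), (36.32142639160156, 46.680015563964844), 51.45863342285156)
yellow_knob 0.81 rect on z=.04: ((577.9298095703125, 196.78451538085938), (25.22400665283203, 53.057037353515625), 34.805145263671875)
yellow_knob 0.68 rect on z=.04: ((549.083984375, 41.606807708740234), (66.252197265625, 66.29621887207031), 34.412147521972656)
blue_knob 0.69 rect on z=.04: ((649.6958618164062, 22.594932556152344), (66.10256958007812, 67.49205780029297), 34.429569244384766)
scene red_knob 0.83 box xy -0.0418 -0.0383 z 0.055
scene red_knob 0.73 box xy -0.2523 0.0623 z 0.034
scene red_knob 0.65 box xy -0.1402 0.1213 z 0.019
scene yellow_knob 0.91 box xy -0.0356 0.0344 z 0.053
scene yellow_knob 0.74 box xy 0.102 0.1634 z 0.019
scene yellow_knob 0.56 box xy 0.2174 0.1014 z 0.02
scene yellow_knob 0.48 box xy 0.0329 -0.0408 z 0.054
scene blue_knob 0.88 box xy 0.0318 -0.0388 z 0.054
side red_knob 0.88 box xy -0.2504 0.0584 z 0.041
side red_knob 0.77 box xy -0.1381 0.1245 z 0.014
side red_knob 0.7 box xy -0.0363 -0.0334 z 0.056
side yellow_knob 0.89 box xy 0.102 0.1677 z 0.016
side yellow_knob 0.69 box xy 0.2195 0.1001 z 0.024
side yellow_knob 0.57 box xy -0.0427 0.033 z 0.057
side blue_knob 0.8 box xy 0.0328 -0.0374 z 0.058
t 12.5 open 0.548 F [ 0.6  0.  -0. ] pos [0.5324 0.0319 0.1943] rotvec [-0.03 -0.31 -0.25] shift now [-0.0056  0.0004 -0.0171] in goal axes [-0.0057  0.0004 -0.0171]
```

View pics/w6.png

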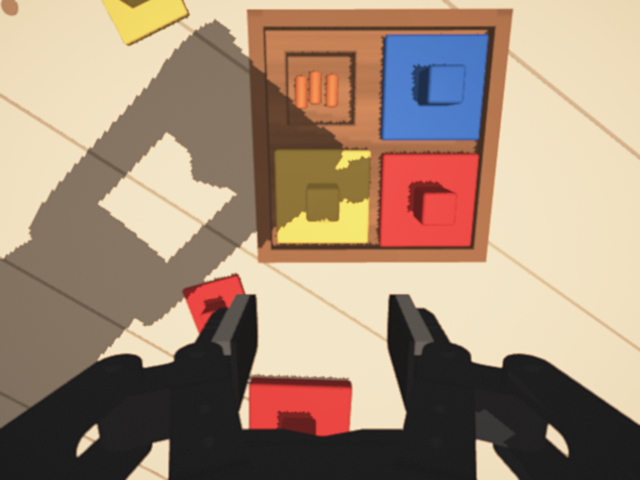

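The picture shows red at (432,205) in the formerly open place, yellow at (322,200) in red's old place, and blue unmoved at (440,85). The orange tips at (317,90) are uncovered, and the arm is clear. Handing in.

```bash
python3 -c "
from bench import ctrl
print(ctrl.hand_in())"
```

```text
the job is handed in; nothing more can be done
None
```

The red lid is now in the formerly open place and the yellow lid is in the place red left, so the orange fork tips are uncovered. I gripped each lid by its knob and slid it inside the rim, then let go and lifted the gripper well clear. I handed the job in at about 12.5 s; the hand-in reports no verdict.

- **Position:** in the final checks from all three cameras, red and yellow were each within about 5 mm of their place centres along both box axes. Blue had not moved, within measurement error.
- **Lying flat:** the knob points read 51–58 mm high against a nominal 55 mm, so the lids are flat on the deck.
- **Force:** the wrist force readings I took stayed under 2 N.
- **Disagreements:** the knob detector gave a few false or look-alike hits. It gave a low-confidence "yellow" at blue's place in the scene view and a "red" at the box centre in the wrist view. The last wrist picture contradicts both. Before I gripped yellow, the arm drifted about 13 mm while still settling from the previous move. I corrected that without touching anything.

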